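# Let the ratchet clamp back off the mended panel

## Task

The glue in the mended panel has set: take the pressure off it. Throw the ratchet clamp's release lever fully over, then take the crank up just far enough for the pawl to spring clear of the wheel, without tightening the clamp by anything like another tooth, and ease the crank back under control, never letting it fly, until the jaw is fully back against its stop. Leave the panel lying where it is, let go of the crank, and do not disturb the things around.

Things in the scene. Friction and masses are not known exactly. Their poses are not given: they have to be found in the camera images.
- clamp: ratchet clamp fixed to the bench: wooden board 130 x 310 mm. Origin: middle of its underside, on the worktop. +y runs along it from the ratchet end (grey housing) to the fixed aluminium end stop; +x across it (away from the robot at zero yaw). Panel, pad and jaw stay below 58 mm, the wheel, its shaft and the lever below 100 mm, the crank knob is the highest thing (123 mm).
- shaft_axis (a point): on the upright axis of ratchet wheel and crank, 57 mm up. Dark steel wheel: 18 teeth, 32 mm outer radius, 8 mm thick; a tooth is 0.349 rad = 5.2 mm of jaw travel (15 mm per rad). From above, clockwise tightens, counter-clockwise lets the jaw back. The sprung pad drives the wheel counter-clockwise; only the pawl holds it. With the pawl clear, a crank let go under load flies round.
- knob_grip (a point): middle (104 mm up) of the crank's dark wooden knob: 24 mm diameter, 82 to 120 mm up, spins freely, 70 mm from the shaft axis; arm below it tops at 78 mm. Starts on the -x side of the shaft. The hub has 0.5 rad of free play on the shaft, starting anywhere in it; past the play the wheel follows. Knob force: about 11 N to take up the load, less as it eases; 0.5 to 4 N in the play or unloaded.
- lever_post (a point): middle (90 mm up) of the upright steel post on the end of the release lever: round, 10 mm diameter, 69 to 99 mm up; the flat lever arm below it tops at 70 mm. 45 mm from the lever's pivot.
- lever_pivot (a point): upright pin (66 mm up, fixed on the clamp) on which the release lever and, below it, the pawl turn.
- lever (a joint): release lever, rad: 0 = pawl sprung into the wheel (start), 0.9 = fully over, at its stop, turned counter-clockwise from above (the post moves towards clamp +y). Friction holds it where it is left; moving the post takes 2 to 5 N. It acts on the pawl only through a torsion spring.
- pawl_nose (a point): tip of the flat steel pawl: 28 mm from the shaft axis when seated in the wheel, over 36 mm when clear (45 to 49 mm with the lever over). With the lever over, the pawl is sprung outward but stays hooked behind its tooth while the wheel is loaded; it springs clear by itself once the crank has turned the wheel clockwise by 0.05 to 0.1 rad.
- jaw (a joint): sliding jaw, m: about 0 at the start (clamped), negative when tightened further, grows as the jaw backs off towards the housing; +0.026 = fully back at its stop. It carries a cork-faced pad on a spring of 2 N per mm, which leaves the panel at about +0.014.
- jaw_mid (a point): middle of the jaw's top face, 44 mm above the worktop; it moves with the jaw.
- panel: the mended panel of two wooden boards edge to edge, 120 x 90 x 16 mm, lying flat on two bearers between the end stop and the pad. Origin at the middle of its underside, 26 mm above the worktop. Loose once the pad has left it.
- glue_jar: bystander: small jar with a white lid, 60 mm diameter, 75 mm tall, standing. Origin under its middle.
- cork_block: bystander: cork block 56 x 80 x 20 mm. Origin under its middle.
- little_clamp: bystander: small lying bar clamp 49 x 141 x 16 mm. Origin under its middle.
- folder: bystander: bone folder, flat pale blade 22 x 140 x 9 mm. Origin under its middle.
Not all that is in view belongs to the job. What is meant by the panel is not pink or yellow, and is the smaller of those in its own colour.

How it is judged:
By the outcome, as a careful person would: the job done as asked, in the order asked, and still so for the second after the job is handed in, with the robot touching nothing.
It also fails if it takes over 64 s, if anything falls off the work surface, if the arm or the gripper's body presses on something with over 40 N, if the wrist force passes 120 N, or if a joint passes its speed limit or range.

## Robot

A 7-joint arm with a two-finger parallel gripper is mounted at the origin on a cart in front of the work surface, level with it; the furniture and walls round the work are solid. World frame = base frame: x ahead of the robot, y to its left, z up, the work surface at z = 0. Lengths are in m, angles in rad, forces in N, time in s.
With the tool pointing down it reaches from about 0.4 to 0.85 m from the base axis. Payload 10.4 kg.
Tool frame: the origin (TCP) lies on the centre line of the jaws, within the pads' length; the fingertips stand 25 mm ahead of it and the grasp point (between the pads) lies 6 mm ahead of it (manip.tcp_to_tips is the distance from the TCP to the fingertips, in m); z points along the fingers, y is the direction in which the jaws open and shut (so a half turn about z gives the same grasp; the last joint's range is limited). The gripper opens to 85 mm and grips with 20 to 120 N. Pads are 22 mm wide; open, the fingers measure 114 mm over their backs; the gripper's body (76 mm by 85 mm) begins 54 mm behind the grasp point. The pads swing forward as they close: fully open they stand 13 mm farther back than shut.
Start: joints at [1.229, 0.332, -0.065, 1.46, 0.022, 1.35, -0.088], TCP at [0.196, -0.594, 0.256] pointing down, gripper open.
Joint ranges: [-2.6, 2.6], [-0.5, 2.12], [-1.47, 1.34], [0.16, 2.42], [-1.27, 4.41], [0.06, 2.06], [-2.6, 2.6]. Speed limits (rad/s): [2.22, 2.22, 2.79, 2.79, 3.14, 3.14, 3.14].

## Interface

Orientations are given as a rotation vector (axis times angle).
In Python, from bench import manip, capture gives the robot as it stands.
- The arm moves only by the tool servo_tool, never from a script. Its argument "increments" is one flat list of numbers, 7 for each row, row after row: the shift along the tool's x, y, z scaled (see below), then the turn, a rotation vector about the tool's x, y, z scaled (see below), then the opening, from -1 (shut) to 1 (fully open), so that 0 is half open. A call has exactly 10 rows; each row shifts and turns the pose as measured when the row begins, along the tool's axes as they then stand; what a row does not reach is not made up. The controller multiplies each number of a shift by 0.06 m and each number of a turn by 60 degrees. A row lasts 1/8 s, in which the tool goes at most 62.5 mm and 10.7 degrees, less where a joint would pass 70% of its speed; a pose out of reach is approached as far as the arm can. A call with a number of a shift or a turn outside -1 to 1 is refused whole. A call with a gripper value outside its range is refused whole. The fingers move at their own pace and stop on an object; the grip force is fixed at half the most. Time passes only in rows, so rows that do not move let the fingers close, or fill a call up. It gives the time, the measured TCP pose, the force and the opening at its end, in the units of the state.
- manip.get_state(): the state, without advancing time (a new reading comes with each control period).
- capture(name): name is "scene" or "top" or "wrist"; returns a dict with "color" (400x640x3 uint8, blue, green, red), "K" (3x3 intrinsics, pixels), "position" and "rotation" of the camera in the world. Camera axes: x right, y down, z forward; pixel columns grow to the right and rows downward; lengths in m; the calibration is good to about 2 mm. The wrist camera is an equidistant fisheye: a pixel r from the principal point sees the ray r / f radians off the axis. A picture is of the moment at which its call begins. There is no depth.
- manip.close_job(): hands the job in, once; it reports no verdict.
The state is a dict: "time_s": time; "joint_pos": joint angles; "joint_velocities": joint speeds; "joint_efforts": joint torques, N m; "position": TCP position; "eef_rot": TCP orientation; "ft_force": force on the tool from outside, world axes, zero at the start; "moment": the same for the moment, N m; "opening": opening from 0.0 (shut) to 1.0 (fully open).
Only numpy, scipy, OpenCV 4.12 (cv2) and the standard library are available. Lean on these libraries where they do the work, as an engineer would, in place of code of your own. Each camera call takes 0.05 s, during which the arm holds its last target. There are 200 camera calls.

## Working session

There is one attempt and no reset: what is moved stays moved. The work goes in short steps, Python scripts to look and compute and a tool call to move; the robot and the scene stay as the last step left them, time stands still between calls to the robot, and variables do not carry over. Pictures are saved under pics/ and viewed, about 8 in all and at most 12, crops included, and the job is handed in when it is done.

Besides the shell and the picture viewer there is one more tool, called as name(argument=value, ...), one argument or row to a line, values as JSON. servo_tool: Moves the arm, as the interface text tells. Shifts and turns lie within -1 to 1; 1 stands for 0.06 m of shift or 60 degrees of turn. Its arguments: {"type":"object","properties":{"increments":{"type":"array","items":{"type":"number"}}},"required":["increments"]}

```bash
mkdir -p pics; cat > h.py <<'E'
import numpy as np, cv2, pickle
from bench import manip, capture
def snap(n, tag):
    c=capture(n); pickle.dump(c,open(f'pics/{tag}.pkl','wb')); cv2.imwrite(f'pics/{tag}.png',c['color']); return c
def load(tag): return pickle.load(open(f'pics/{tag}.pkl','rb'))
def ray(c,u,v,fish=False):
    K=c['K']; x=(u-K[0,2])/K[0,0]; y=(v-K[1,2])/K[1,1]
    if fish:
        r=np.hypot(x,y); d=np.array([np.sin(r)*x/r,np.sin(r)*y/r,np.cos(r)]) if r>0 else np.array([0,0,1.])
    else: d=np.array([x,y,1.])
    d=np.array(c['rotation'])@d
    return np.array(c['position']),d/np.linalg.norm(d)
def atz(c,u,v,z,fish=False):
    p,d=ray(c,u,v,fish); return p+d*(z-p[2])/d[2]
def tri(rs):
    A=sum(np.eye(3)-np.outer(d,d) for p,d in rs); b=sum((np.eye(3)-np.outer(d,d))@p for p,d in rs)
    x=np.linalg.solve(A,b); return x,[np.linalg.norm(np.cross(x-p,d)) for p,d in rs]
E
python3 - <<'E'
from h import *
for n in('scene','top'):
    c=snap(n,n+'0'); print(n,c['K'],c['position'],c['rotation'])
s=manip.get_state(); print(s, manip.tcp_to_tips)
a=np.vstack([load('scene0')['color'],load('top0')['color']])
cv2.imwrite('pics/both.png',cv2.resize(a,(480,600)))
E
```

```text
scene [[438.09713347   0.         328.82333443]
 [  0.         438.09713347 199.43042996]
 [  0.           0.           1.        ]] [-0.04249076  0.80791684  0.92742796] [-0.85596718  2.49441608 -1.10502444]
top [[428.18621868   0.         314.60624493]
 [  0.         428.18621868 200.93747248]
 [  0.           0.           1.        ]] [0.26715489 0.09449715 1.45902707] [-2.10758637  2.11074555 -0.23047817]
{'time_s': 0.1, 'joint_pos': array([ 1.22938108,  0.3328027 , -0.06469668,  1.46088027,  0.02162413,
        1.34990714, -0.08850505]), 'joint_velocities': array([ 0.0002908 , -0.00108912,  0.00088321, -0.00349242,  0.00071433,
       -0.00019432, -0.00010935]), 'joint_efforts': array([ 2.55476501e-03, -6.26748919e+01,  4.99807019e-02, -3.92427456e+01,
        1.65228930e-02,  7.08593521e-03,  1.48635843e-05]), 'position': array([ 0.19579081, -0.59320851,  0.25558826]), 'eef_rot': array([-3.10050520e+00, -4.98500278e-01,  4.55091006e-04]), 'ft_force': array([-0.53409119,  0.47672224, -0.15166209]), 'moment': array([ 0.03122561, -0.03845215,  0.02927309]), 'opening': 0.9996932463006555} 0.025
```

```bash
ls .
```

```text
h.py
pics
```

View pics/top0.png

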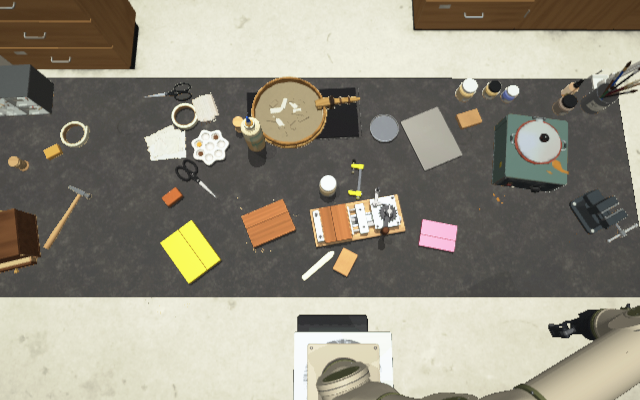

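View pics/scene0.png

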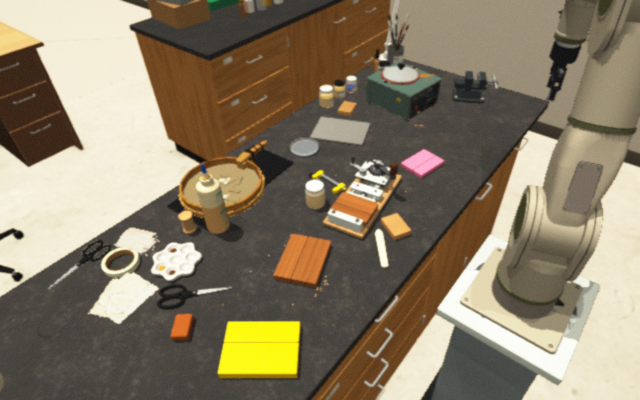

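Top view: the yellow panel is at (190,252), the pink at (438,236), a larger brown one lies loose at (268,223), and a smaller brown one sits in the clamp at (333,225). The smaller brown one is the panel meant. The ratchet end is at about (385,213). I'll confirm all this in an enlarged crop.

```bash
sed -i "s/np.array(c\['rotation'\])@d/cv2.Rodrigues(np.array(c['rotation'],float))[0]@d/" h.py
python3 - <<'E'
from h import *
t=load('top0')['color'][180:260,300:420]; s=load('scene0')['color'][145:245,320:420]
a=cv2.resize(t,None,fx=6.5,fy=6.5,interpolation=cv2.INTER_CUBIC)
b=cv2.resize(s,None,fx=6,fy=6,interpolation=cv2.INTER_CUBIC)
cv2.imwrite('pics/ct.png',a); cv2.imwrite('pics/cs.png',b)
c=load('top0')
for u,v in((314,245),(405,233),(401,195),(311,206),(385,230),(388,214)): print(u,v,atz(c,u,v,0.02).round(3),atz(c,u,v,0.1).round(3))
E
```

```text
314 245 [0.43  0.093 0.02 ] [0.421 0.093 0.1  ]
405 233 [ 0.47  -0.216  0.02 ] [ 0.459 -0.198  0.1  ]
401 195 [ 0.602 -0.208  0.02 ] [ 0.583 -0.191  0.1  ]
311 206 [0.564 0.103 0.02 ] [0.547 0.102 0.1  ]
385 230 [ 0.48  -0.148  0.02 ] [ 0.468 -0.135  0.1  ]
388 214 [ 0.535 -0.161  0.02 ] [ 0.52  -0.146  0.1  ]
```

View pics/ct.png

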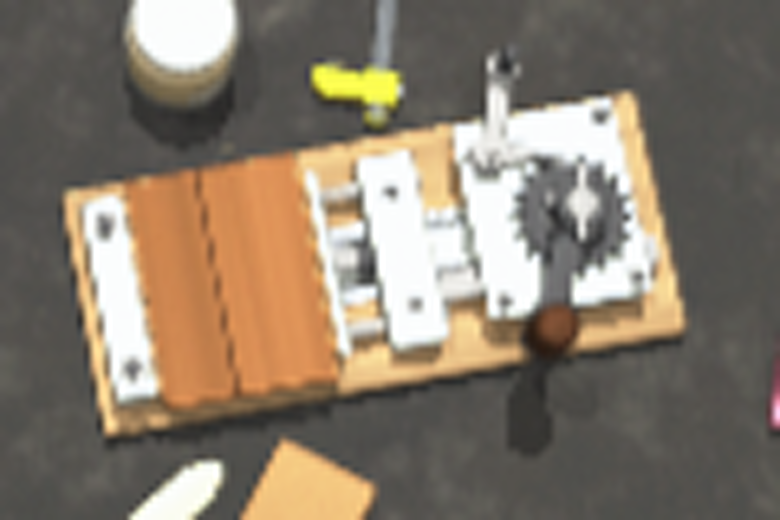

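View pics/cs.png

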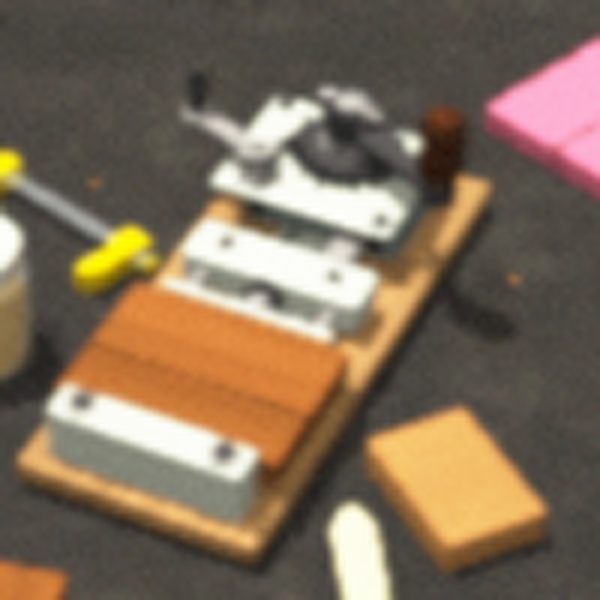

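The crop confirms it: the panel in the clamp is the smaller brown two-board one. In the top view the lever post (dark tip) is at about (377.4,189.5) and the knob top at (385,229.5). In the scene view the post is at about (353,159) and the knob top at (393.7,164).

```bash
python3 - <<'E'
from h import *
t=load('top0'); s=load('scene0')
T=lambda u,v:(300+u/6.5-.4,180+v/6.5-.4)
S=lambda u,v:(320+u/6-.4,145+v/6-.4)
for n,a,b in (('posttop',(506,55),(198,78)),('knobtop',(553,325),(442,115)),('shafttop',(583,200),(345,100)),('pivot',(490,158),(260,155)),('jawmid',(402,250),(283,255))):
    x,e=tri([ray(t,*T(*a)),ray(s,*S(*b))]); print(n,x.round(4),np.round(e,4))
print('post99',atz(t,*T(506,55),.099)[:2],'knob120',atz(t,*T(553,325),.12)[:2],'shaft100',atz(t,*T(583,205),.095)[:2],'piv',atz(t,*T(490,158),.07)[:2])
K=[atz(t,*T(*p),z) for p,z in (((105,437),.02),((685,333),.02),((635,90),.02),((65,190),.02))]
for k in K: print(k.round(4))
c=np.mean(K,0); print('centre',c)
E
```

```text
posttop [ 0.6082 -0.1164  0.0931] [0.0003 0.0003]
knobtop [ 0.4664 -0.1292  0.1255] [0.0007 0.0007]
shafttop [ 0.536  -0.1522  0.0893] [0.0018 0.0018]
pivot [ 0.5613 -0.1099  0.0672] [0.0007 0.0007]
jawmid [ 0.516  -0.0658  0.0512] [0.0002 0.0002]
post99 [ 0.60696946 -0.11534349] knob120 [ 0.46662651 -0.13046364] shaft100 [ 0.53076715 -0.15186617] piv [ 0.56007762 -0.10985889]
[0.4234 0.0867 0.02  ]
[ 0.4772 -0.216   0.02  ]
[ 0.6075 -0.1955  0.02  ]
[0.5537 0.1074 0.02  ]
centre [ 0.51544098 -0.05434958  0.02      ]
```

servo_tool(
  increments=[0.6,-0.5,0,0,0,0,0,0.7,-0.7,0,0,0,0,-1,0.7,-0.7,0,0,0,0,-1,0.7,-0.7,0,0,0,0,-1,0.7,-0.7,0,0,0,0,-1,0.7,-0.7,0,0,0,0,-1,0.7,-0.7,0,0,0,0,-1,0.5,-0.5,0,0,0,0,-1,0.3,-0.3,0,0,0,0,-1,0,0,0,0,0,0,-1],
)

```text
time_s: 1.35
position: [0.4159, -0.16, 0.2527]
eef_rot: [-3.098, -0.499, 0.006]
ft_force: [-0.3, -1.0, 0.4]
opening: -0.0
```

```bash
python3 - <<'E'
from h import *
c=snap('wrist','w1'); print(c['position'],c['rotation'],c['K'])
cv2.imwrite('pics/w1b.png',cv2.resize(c['color'],(800,500)))
E
```

```text
[ 0.48039756 -0.13827743  0.37102846] [ 2.36002198 -1.70472389 -0.23820791] [[309.70691629   0.         321.95850221]
 [  0.         309.70691629 204.36168454]
 [  0.           0.           1.        ]]
```

View pics/w1b.png

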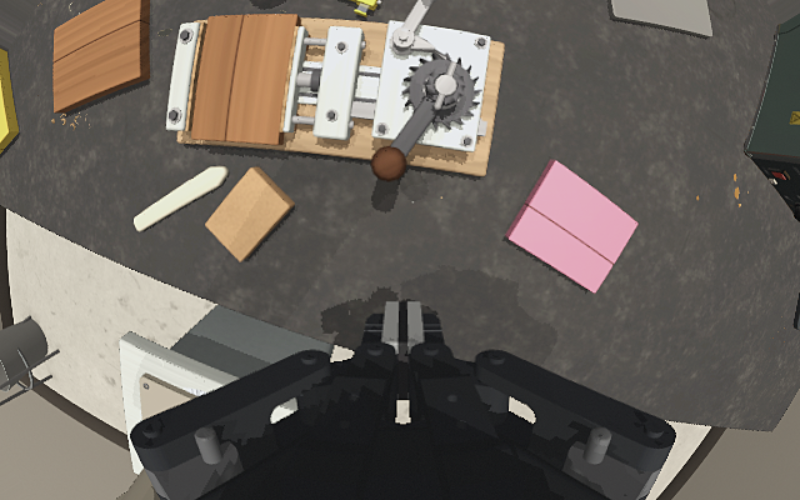

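The wrist view shows the knob top at (388,163), the shaft top at (447,85) and the lever pivot at (404,40). The post is just out of frame. The bystanders are clear of the clamp.

```bash
cat >> h.py <<'E'
R=lambda: cv2.Rodrigues(manip.get_state()['eef_rot'])[0]
E
python3 - <<'E'
from h import *
t=load('top0'); w=load('w1'); s=load('scene0')
T=lambda u,v:(300+u/6.5-.4,180+v/6.5-.4)
S=lambda u,v:(320+u/6-.4,145+v/6-.4)
W=lambda u,v:(u/1.25,v/1.25)
for n,a,b,z in (('knob',(553,325),(388,162),.12),('shaft',(583,203),(447,85),.09),('piv',(490,158),(404,40),.073)):
    x,e=tri([ray(t,*T(*a)),ray(w,*W(*b),True)]); print(n,x.round(4),np.round(e,4),atz(w,*W(*b),z,True).round(4))
print(manip.get_state()['position'],R().round(4))
E
```

```text
knob [ 0.4686 -0.1316  0.1101] [0.0007 0.0007] [ 0.4695 -0.1314  0.12  ]
shaft [ 0.5341 -0.1529  0.0899] [0.0013 0.0013] [ 0.5354 -0.1529  0.09  ]
piv [ 0.5623 -0.1107  0.0679] [0.0018 0.0018] [ 0.5626 -0.1115  0.073 ]
[ 0.41543543 -0.16112884  0.25261247] [[ 0.95    0.3123 -0.0044]
 [ 0.3124 -0.95    0.0025]
 [-0.0034 -0.0038 -1.    ]]
```

servo_tool(
  increments=[0.6,0.13,0,0,0,0,-1,0.6,0.13,0,0,0,0,-1,0.6,0.13,0,0,0,0,-1,0.6,0.13,0.2,0,0,0,-1,0.5,0.13,0.3,0,0,0,-1,0.3,0,0.4,0,0,0,-1,0,0,0.4,0,0,0,-1,0,0,0.2,0,0,0,-1,0,0,0,0,0,0,-1,0,0,0,0,0,0,-1],
)

```text
time_s: 2.65
position: [0.6106, -0.1558, 0.1559]
eef_rot: [3.105, 0.464, -0.017]
ft_force: [0.4, 1.0, 0.8]
opening: 0.002
```

```bash
cat > rel.py <<'E'
from h import *
import sys
s=manip.get_state(); p=s['position']; g=np.array([float(v) for v in sys.argv[1:4]])
print(s['time_s'],p.round(4),'F',s['ft_force'].round(1),'op',round(s['opening'],2),'tool units to goal',(R().T@(g-p)/.06).round(3))
E
python3 rel.py 0.616 -0.138 0.103; python3 - <<'E'
from h import *
c=snap('wrist','w2'); cv2.imwrite('pics/w2b.png',cv2.resize(c['color'],(800,500)))
E
```

```text
2.65 [ 0.6106 -0.1558  0.1559] F [0.4 1.  0.8] op 0.0 tool units to goal [ 0.183 -0.257  0.88 ]
```

View pics/w2b.png

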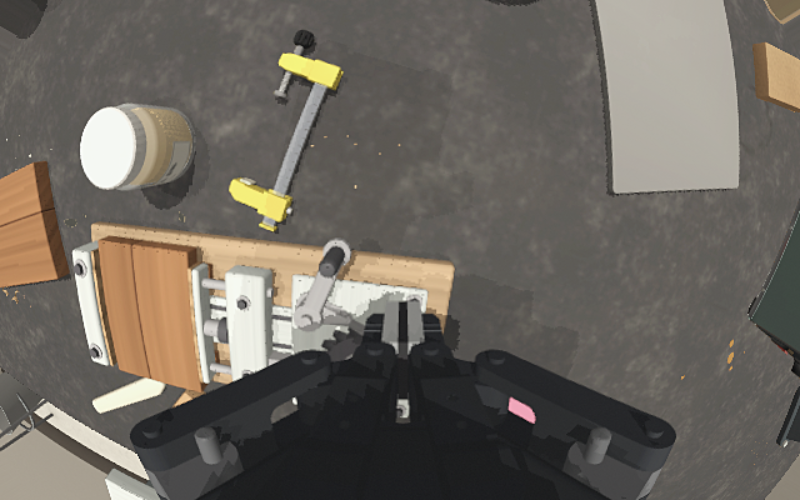

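The wrist view shows the lever post, its dark top at about (328,266) and its foot ring at (338,252). The fingers are to the right of it.

```bash
python3 - <<'E'
from h import *
t=load('top0'); w=load('w2')
W=lambda u,v:(u/1.25,v/1.25)
print(atz(w,*W(328,266),.099,True), atz(w,*W(338,252),.07,True),tri([ray(t,300+506/6.5-.4,180+55/6.5-.4),ray(w,*W(328,266),True)]))
E
```

```text
[ 0.61242449 -0.11730393  0.099     ] [ 0.61137763 -0.11785354  0.07      ] (array([ 0.60919316, -0.11655947,  0.0903009 ]), [np.float64(0.00013565219477150326), np.float64(0.00013565219477162414)])
```

servo_tool(
  increments=[0.1,0.0,0.2,0,0,0,-1,0.08,0,0.2,0,0,0,-1,0,0,0.2,0,0,0,-1,0,0,0.15,0,0,0,-1,0,0,0.1,0,0,0,-1,0,-0.1,0,0,0,0,-1,0,-0.06,0,0,0,0,-1,0,0,0,0,0,0,-1,0,0,0,0,0,0,-1,0,0,0,0,0,0,-1],
)

```text
time_s: 3.95
position: [0.6188, -0.1427, 0.1032]
eef_rot: [3.103, 0.465, -0.013]
ft_force: [-0.1, 0.8, -0.5]
opening: -0.001
```

```bash
python3 rel.py 0.616 -0.138 0.103
```

```text
3.95 [ 0.6188 -0.1427  0.1032] F [-0.1  0.8 -0.5] op -0.0 tool units to goal [-0.022 -0.088  0.003]
```

servo_tool(
  increments=[0.03,-0.1,0,0,0,0,-1,0,-0.1,0,0,0,0,-1,0,-0.1,0,0,0,0,-1,0,-0.1,0,0,0,0,-1,0,-0.1,0,0,0,0,-1,0,-0.1,0,0,0,0,-1,0,-0.06,0,0,0,0,-1,0,-0.06,0,0,0,0,-1,0,0,0,0,0,0,-1,0,0,0,0,0,0,-1],
)

```text
time_s: 5.2
position: [0.609, -0.1009, 0.1043]
eef_rot: [3.099, 0.461, -0.006]
ft_force: [1.7, -3.7, 0.3]
opening: -0.0
```

servo_tool(
  increments=[0,-0.07,0,0,0,0,-1,0,-0.07,0,0,0,0,-1,0,-0.07,0,0,0,0,-1,0,-0.07,0,0,0,0,-1,0,-0.07,0,0,0,0,-1,0,-0.07,0,0,0,0,-1,0,-0.07,0,0,0,0,-1,0,-0.08,0,0,0,0,-1,0,-0.08,0,0,0,0,-1,0,-0.08,0,0,0,0,-1],
)

```text
time_s: 6.45
position: [0.6055, -0.0958, 0.105]
eef_rot: [3.065, 0.406, 0.022]
ft_force: [8.3, -14.9, -4.4]
opening: -0.001
```

servo_tool(
  increments=[0,0.3,0,0,0,0,-1,0,0.1,-0.5,0,0,0,-1,0,0,-0.7,0,0,0,-1,-0.3,0,-0.6,0,0,0,-1,-0.6,0,-0.3,0,0,0,-1,-0.6,0,0,0,0,0,0,-0.6,0,0,0,0,0,0,-0.4,0,0,0,0,0,0,-0.1,0,0,0,0,0,0,0,0,0,0,0,0,0],
)

```text
time_s: 7.7
position: [0.4535, -0.1546, 0.2332]
eef_rot: [3.075, 0.411, 0.013]
ft_force: [-0.5, -0.3, 0.4]
opening: 0.504
```

```bash
python3 rel.py 0.4685 -0.1315 0.110; python3 - <<'E'
from h import *
print(R().round(3))
c=snap('wrist','w3'); cv2.imwrite('pics/w3b.png',cv2.resize(c['color'],(800,500)))
E
```

```text
7.7 [ 0.4535 -0.1546  0.2332] F [-0.5 -0.3  0.4] op 0.5 tool units to goal [ 0.336 -0.388  2.041]
[[ 0.965  0.262  0.013]
 [ 0.263 -0.964 -0.038]
 [ 0.003  0.04  -0.999]]
```

View pics/w3b.png

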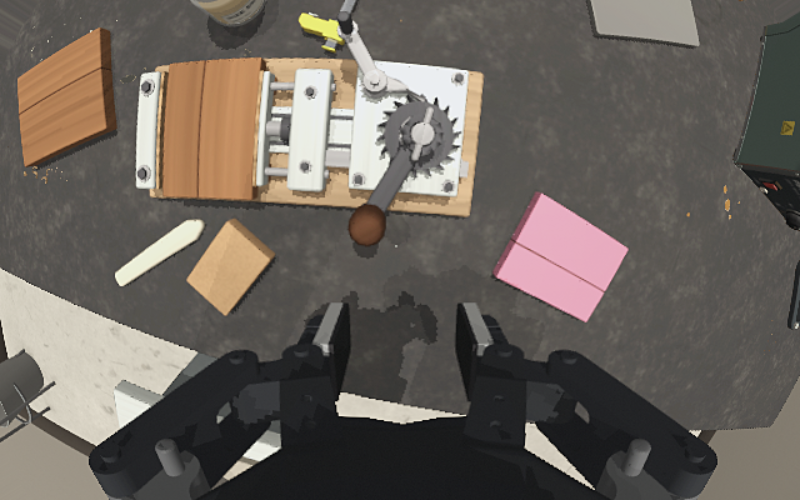

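The wrist view shows the knob top at (367,223), the shaft at (423,132), the pivot at (375,83) and the post near (347,10). The lever has swung towards clamp +y, and the pawl nose at about (432,102) is still in the wheel.

```bash
python3 - <<'E'
from h import *
w=load('w3')
W=lambda u,v:(u/1.25,v/1.25)
k=atz(w,*W(367,223),.12,True);s=atz(w,*W(423,132),.09,True);p=atz(w,*W(375,83),.073,True)
print(k,s,p,np.linalg.norm((k-s)[:2]))
for q in((345,18),(350,2),(347,10)):
  for z in (.07,.099):
    a=atz(w,*W(*q),z,True); d=(a-p)[:2]; print(q,z,a.round(4),np.linalg.norm(d).round(4),np.degrees(np.arctan2(d[1],d[0])).round(1))
# rotation to make z down keep yaw 15 deg
Rn=R(); y=np.radians(15.2); G=np.array([[np.cos(y),np.sin(y),0],[np.sin(y),-np.cos(y),0],[0,0,-1]])
print(cv2.Rodrigues(Rn.T@G)[0].ravel()/np.radians(60))
E
```

```text
[ 0.47229967 -0.13132402  0.12      ] [ 0.536387   -0.15180653  0.09      ] [ 0.56323195 -0.11083988  0.073     ] 0.06728089528343016
(345, 18) 0.07 [ 0.6076 -0.0757  0.07  ] 0.0566 38.4
(345, 18) 0.099 [ 0.5983 -0.0814  0.099 ] 0.0458 40.0
(350, 2) 0.07 [ 0.6213 -0.0755  0.07  ] 0.068 31.3
(350, 2) 0.099 [ 0.6106 -0.0812  0.099 ] 0.0558 32.0
(347, 10) 0.07 [ 0.6143 -0.0752  0.07  ] 0.0623 34.9
(347, 10) 0.099 [ 0.6043 -0.081   0.099 ] 0.0508 36.0
[ 0.03839931 -0.00278107  0.00067408]
```

servo_tool(
  increments=[0.2,-0.2,0.2,0.038,0,0,0,0.15,-0.19,0.3,0,0,0,0,0,0,0.3,0,0,0,0,0,0,0.15,0,0,0,0,0,0,0,0,0,0,0,0,0,0,0,0,0,0,0,0,0,0,0,0,0,0,0,0,0,0,0,0,0,0,0,0,0,0,0,0,0,0,0,0,0,0],
)

```text
time_s: 9.0
position: [0.4738, -0.1235, 0.1759]
eef_rot: [-3.109, -0.423, -0.01]
ft_force: [1.2, 0.4, -0.3]
opening: 0.503
```

```bash
python3 rel.py 0.4695 -0.1315 0.110; python3 -c "
from h import *
print(R().round(3))"
```

```text
9.0 [ 0.4738 -0.1235  0.1759] F [ 1.2  0.4 -0.3] op 0.5 tool units to goal [-0.112  0.113  1.097]
[[ 0.964  0.267  0.006]
 [ 0.267 -0.964  0.004]
 [ 0.007 -0.003 -1.   ]]
```

servo_tool(
  increments=[-0.1,0.1,0.05,0,0,0,0,0,0,0.2,0,0,0,0,0,0,0.25,0,0,0,0,0,0,0.25,0,0,0,0,0,0,0.2,0,0,0,0,0,0,0.08,0,0,0,0,0,0,0.03,0,0,0,0,0,0,0,0,0,0,0,0,0,0,0,0,0,0,0,0,0,0,0,0,0],
)

```text
time_s: 10.25
position: [0.4695, -0.131, 0.1073]
eef_rot: [-3.109, -0.423, -0.01]
ft_force: [0.6, -0.5, -0.8]
opening: 0.496
```

```bash
python3 rel.py 0.4695 -0.1315 0.110
```

```text
10.25 [ 0.4695 -0.131   0.1073] F [ 0.6 -0.5 -0.8] op 0.5 tool units to goal [-0.001  0.008 -0.044]
```

servo_tool(
  increments=[0,0,-0.05,0,0,0,0,0,0,0,0,0,0,-1,0,0,0,0,0,0,-1,0,0,0,0,0,0,-1,0,0,0,0,0,0,-1,0,0,0,0,0,0,-1,0,0,0,0,0,0,-1,0,0,0,0,0,0,-1,0,0,0,0,0,0,-1,0,0,0,0,0,0,-1],
)

```text
time_s: 11.5
position: [0.4698, -0.1311, 0.1112]
eef_rot: [-3.11, -0.423, -0.011]
ft_force: [-0.1, 0.2, 1.8]
opening: 0.268
```

```bash
cat > st.py <<'E'
from h import *
s=manip.get_state(); p=s['position']; S=np.array([.535,-.1525]); d=p[:2]-S; r=np.hypot(*d); a=np.arctan2(d[1],d[0])%(2*np.pi)
rad=d/r; cw=np.array([rad[1],-rad[0]]); Rn=R()
print('t',round(s['time_s'],2),p.round(4),'op',round(s['opening'],3),'r',round(r,4),'ang',round(a,3),'F rad/cw/z',round(s['ft_force'][:2]@rad,1),round(s['ft_force'][:2]@cw,1),s['ft_force'][2].round(1))
def plan(total,n,r0=.07):
    for i in range(n):
        b=a+total*(i+1)/n; b0=a+total*i/n
        dd=r0*np.array([np.cos(b)-np.cos(b0),np.sin(b)-np.sin(b0),0]); print((Rn.T@dd/.06).round(3)[:2],end=' ')
    print()
import sys
if len(sys.argv)>1: plan(float(sys.argv[1]),int(sys.argv[2]))
print('R',np.round(Rn[:,2],3), 'yaw',round(np.arctan2(Rn[1,0],Rn[0,0]),3))
E
python3 st.py -0.5 10
```

```text
t 11.5 [ 0.4698 -0.1311  0.1112] op 0.268 r 0.0686 ang 2.825 F rad/cw/z 0.2 0.1 1.8
[ 0.033 -0.048] [ 0.036 -0.046] [ 0.038 -0.044] [ 0.04  -0.042] [ 0.042 -0.04 ] [ 0.044 -0.038] [ 0.046 -0.036] [ 0.048 -0.033] [ 0.049 -0.031] [ 0.051 -0.028] 
R [ 0.006  0.004 -1.   ] yaw 0.27
```

servo_tool(
  increments=[0.014,-0.02,0,0,0,0,-1,0.014,-0.02,0,0,0,0,-1,0.015,-0.019,0,0,0,0,-1,0.015,-0.019,0,0,0,0,-1,0.015,-0.019,0,0,0,0,-1,0.016,-0.018,0,0,0,0,-1,0.016,-0.018,0,0,0,0,-1,0.016,-0.018,0,0,0,0,-1,0.016,-0.018,0,0,0,0,-1,0.016,-0.018,0,0,0,0,-1],
)

```text
time_s: 12.75
position: [0.4736, -0.1217, 0.1111]
eef_rot: [3.112, 0.417, 0.003]
ft_force: [-4.3, -5.2, 4.3]
opening: 0.262
```

```bash
python3 st.py -0.2 5
```

```text
t 12.75 [ 0.4736 -0.1217  0.1111] op 0.262 r 0.0687 ang 2.676 F rad/cw/z 1.5 -6.6 4.3
[ 0.032 -0.034] [ 0.033 -0.033] [ 0.034 -0.031] [ 0.036 -0.03 ] [ 0.037 -0.029] 
R [ 0.002 -0.001 -1.   ] yaw 0.266
```

servo_tool(
  increments=[0.019,-0.02,0,0,0,0,-1,0.019,-0.02,0,0,0,0,-1,0.019,-0.02,0,0,0,0,-1,0.019,-0.02,0,0,0,0,-1,0.02,-0.02,0,0,0,0,-1,0.02,-0.019,0,0,0,0,-1,0.02,-0.019,0,0,0,0,-1,0.02,-0.019,0,0,0,0,-1,0.02,-0.019,0,0,0,0,-1,0.02,-0.019,0,0,0,0,-1],
)

```text
time_s: 14.0
position: [0.4749, -0.1193, 0.111]
eef_rot: [3.105, 0.393, -0.022]
ft_force: [-6.7, -7.1, 6.3]
opening: 0.263
```

```bash
python3 st.py -0.2 5
```

```text
t 14.0 [ 0.4749 -0.1193  0.111 ] op 0.263 r 0.0687 ang 2.636 F rad/cw/z 2.4 -9.5 6.3
[ 0.033 -0.033] [ 0.034 -0.032] [ 0.035 -0.031] [ 0.036 -0.029] [ 0.038 -0.028] 
R [-0.012 -0.014 -1.   ] yaw 0.252
```

servo_tool(
  increments=[0.03,-0.03,0,0,0,0,-1,0.03,-0.03,0,0,0,0,-1,0.03,-0.03,0,0,0,0,-1,0.03,-0.03,0,0,0,0,-1,0.03,-0.028,0,0,0,0,-1,0.03,-0.028,0,0,0,0,-1,0.03,-0.028,0,0,0,0,-1,0.03,-0.028,0,0,0,0,-1,0.02,-0.019,0,0,0,0,-1,0.02,-0.019,0,0,0,0,-1],
)

```text
time_s: 15.25
position: [0.4779, -0.1138, 0.1107]
eef_rot: [3.096, 0.362, -0.056]
ft_force: [-6.9, -6.9, 7.2]
opening: 0.266
```

```bash
python3 st.py -0.2 5;python3 - <<'E'
from h import *
c=snap('wrist','w4'); cv2.imwrite('pics/w4b.png',cv2.resize(c['color'][0:200,200:520],(800,500),interpolation=cv2.INTER_CUBIC))
E
```

```text
t 15.25 [ 0.4779 -0.1138  0.1107] op 0.266 r 0.069 ang 2.547 F rad/cw/z 1.9 -9.6 7.2
[ 0.035 -0.031] [ 0.036 -0.029] [ 0.037 -0.028] [ 0.038 -0.026] [ 0.039 -0.025] 
R [-0.033 -0.028 -0.999] yaw 0.232
```

View pics/w4b.png

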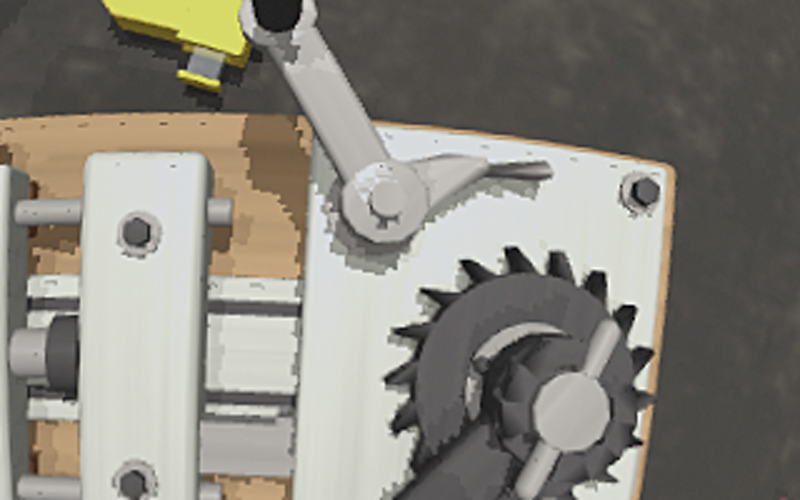

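The pawl is clear: its nose is at (550,170) in the crop, well off the wheel teeth, and the lever is fully over. Now I ease the crank back, with a small tilt correction.

```bash
cat >> st.py <<'E'
y=.25; G=np.array([[np.cos(y),np.sin(y),0],[np.sin(y),-np.cos(y),0],[0,0,-1]])
print('rot units',(cv2.Rodrigues(Rn.T@G)[0].ravel()/np.radians(60)).round(3))
E
python3 st.py 0.2 10
```

```text
t 15.3 [ 0.4779 -0.1138  0.1107] op 0.267 r 0.069 ang 2.546 F rad/cw/z 0.6 -9.6 5.9
[-0.017  0.016] [-0.017  0.016] [-0.016  0.017] [-0.016  0.017] [-0.016  0.017] [-0.015  0.018] [-0.015  0.018] [-0.015  0.018] [-0.014  0.018] [-0.014  0.019] 
R [-0.033 -0.028 -0.999] yaw 0.232
rot units [ 0.019  0.037 -0.017]
```

servo_tool(
  increments=[-0.017,0.016,0,0.004,0.008,-0.004,-1,-0.017,0.016,0,0.004,0.008,-0.004,-1,-0.016,0.017,0,0.004,0.008,-0.004,-1,-0.016,0.017,0,0.004,0.008,-0.004,-1,-0.016,0.017,0,0.004,0.008,-0.004,-1,-0.015,0.018,0,0.004,0.008,-0.004,-1,-0.014,0.019,0,0,0,0,-1,-0.013,0.02,0,0,0,0,-1,-0.012,0.021,0,0,0,0,-1,-0.011,0.022,0,0,0,0,-1],
)

```text
time_s: 16.55
position: [0.4682, -0.1376, 0.1109]
eef_rot: [3.115, 0.388, 0.008]
ft_force: [-1.1, -5.2, 2.0]
opening: 0.263
```

```bash
python3 st.py 0.4 10
```

```text
t 16.55 [ 0.4682 -0.1376  0.1109] op 0.263 r 0.0684 ang 2.922 F rad/cw/z -0.1 -5.3 2.0
[-0.02   0.042] [-0.019  0.043] [-0.017  0.044] [-0.015  0.044] [-0.013  0.045] [-0.011  0.045] [-0.01   0.046] [-0.008  0.046] [-0.006  0.046] [-0.004  0.046] 
R [ 0.005 -0.002 -1.   ] yaw 0.248
rot units [ 0.003 -0.005 -0.002]
```

servo_tool(
  increments=[-0.016,0.032,0,0,0,0,-1,-0.015,0.032,0,0,0,0,-1,-0.013,0.033,0,0,0,0,-1,-0.012,0.033,0,0,0,0,-1,-0.01,0.034,0,0,0,0,-1,-0.009,0.034,0,0,0,0,-1,-0.007,0.035,0,0,0,0,-1,-0.006,0.035,0,0,0,0,-1,-0.004,0.035,0,0,0,0,-1,-0.002,0.035,0,0,0,0,-1],
)

```text
time_s: 17.8
position: [0.4678, -0.1621, 0.111]
eef_rot: [3.114, 0.383, 0.009]
ft_force: [-1.9, -3.5, 2.1]
opening: 0.262
```

```bash
python3 st.py 0.4 10
```

```text
t 17.8 [ 0.4678 -0.1621  0.111 ] op 0.262 r 0.0679 ang 3.283 F rad/cw/z 2.4 -3.2 2.1
[-0.004  0.047] [-0.002  0.047] [-0.     0.047] [0.002 0.047] [0.004 0.047] [0.005 0.046] [0.007 0.046] [0.009 0.046] [0.011 0.045] [0.013 0.045] 
R [ 0.006 -0.003 -1.   ] yaw 0.245
rot units [ 0.005 -0.005 -0.005]
```

servo_tool(
  increments=[-0.004,0.04,0,0,0,0,-1,-0.002,0.04,0,0,0,0,-1,0,0.04,0,0,0,0,-1,0.002,0.04,0,0,0,0,-1,0.004,0.04,0,0,0,0,-1,0.006,0.04,0,0,0,0,-1,0.008,0.04,0,0,0,0,-1,0.009,0.04,0,0,0,0,-1,0.011,0.04,0,0,0,0,-1,0.012,0.04,0,0,0,0,-1],
)

```text
time_s: 19.05
position: [0.4763, -0.1858, 0.1111]
eef_rot: [3.115, 0.383, 0.007]
ft_force: [-4.3, -1.7, 4.7]
opening: 0.261
```

```bash
python3 st.py 0.4 10
```

```text
t 19.05 [ 0.4763 -0.1858  0.1111] op 0.261 r 0.0675 ang 3.658 F rad/cw/z 4.6 0.7 4.7
[0.013 0.045] [0.015 0.044] [0.017 0.043] [0.019 0.043] [0.02  0.042] [0.022 0.041] [0.024 0.04 ] [0.025 0.039] [0.027 0.038] [0.028 0.037] 
R [ 0.005 -0.003 -1.   ] yaw 0.245
rot units [ 0.004 -0.004 -0.005]
```

servo_tool(
  increments=[0.012,0.048,0,0,0,0,-1,0.014,0.047,0,0,0,0,-1,0.016,0.046,0,0,0,0,-1,0.018,0.046,0,0,0,0,-1,0.02,0.045,0,0,0,0,-1,0.022,0.044,0,0,0,0,-1,0.024,0.043,0,0,0,0,-1,0.026,0.042,0,0,0,0,-1,0.028,0.041,0,0,0,0,-1,0.03,0.04,0,0,0,0,-1],
)

```text
time_s: 20.3
position: [0.497, -0.2089, 0.1112]
eef_rot: [3.116, 0.385, 0.009]
ft_force: [-0.3, -0.2, 2.1]
opening: 0.267
```

```bash
python3 st.py 0.4 10
```

```text
t 20.3 [ 0.497  -0.2089  0.1112] op 0.267 r 0.068 ang 4.12 F rad/cw/z 0.3 0.1 2.1
[0.032 0.034] [0.033 0.033] [0.035 0.031] [0.036 0.03 ] [0.037 0.029] [0.038 0.027] [0.039 0.026] [0.04  0.024] [0.041 0.022] [0.042 0.021] 
R [ 0.006 -0.001 -1.   ] yaw 0.246
rot units [ 0.003 -0.005 -0.004]
```

servo_tool(
  increments=[0.034,0.036,0,0,0,0,-1,0.036,0.035,0,0,0,0,-1,0.037,0.034,0,0,0,0,-1,0.038,0.033,0,0,0,0,-1,0.039,0.031,0,0,0,0,-1,0.041,0.029,0,0,0,0,-1,0.042,0.028,0,0,0,0,-1,0.043,0.026,0,0,0,0,-1,0.044,0.024,0,0,0,0,-1,0.045,0.022,0,0,0,0,-1],
)

```text
time_s: 21.55
position: [0.5265, -0.2207, 0.1111]
eef_rot: [3.117, 0.385, 0.008]
ft_force: [-2.1, -0.0, 1.6]
opening: 0.264
```

```bash
python3 st.py 0.4 10
```

```text
t 21.55 [ 0.5265 -0.2207  0.1111] op 0.264 r 0.0687 ang 4.588 F rad/cw/z 0.3 2.1 1.6
[0.044 0.016] [0.044 0.014] [0.045 0.012] [0.045 0.011] [0.046 0.009] [0.046 0.007] [0.046 0.005] [0.047 0.003] [0.047 0.001] [ 0.047 -0.   ] 
R [ 0.005 -0.001 -1.   ] yaw 0.246
rot units [ 0.002 -0.005 -0.004]
```

servo_tool(
  increments=[0.044,0.016,0,0,0,0,-1,0.044,0.014,0,0,0,0,-1,0.045,0.012,0,0,0,0,-1,0.045,0.01,0,0,0,0,-1,0.045,0.008,0,0,0,0,-1,0.045,0.007,0,0,0,0,-1,0.045,0.006,0,0,0,0,-1,0.045,0.005,0,0,0,0,-1,0.045,0.004,0,0,0,0,-1,0.045,0.003,0,0,0,0,-1],
)

```text
time_s: 22.8
position: [0.5546, -0.2194, 0.111]
eef_rot: [3.117, 0.385, 0.004]
ft_force: [-10.5, -1.3, 7.6]
opening: 0.265
```

```bash
python3 st.py 0.4 10
```

```text
t 22.8 [ 0.5546 -0.2194  0.111 ] op 0.265 r 0.0697 ang 4.998 F rad/cw/z -1.7 10.4 7.6
[ 0.047 -0.003] [ 0.046 -0.005] [ 0.046 -0.007] [ 0.046 -0.008] [ 0.046 -0.01 ] [ 0.045 -0.012] [ 0.045 -0.014] [ 0.044 -0.016] [ 0.043 -0.017] [ 0.043 -0.019] 
R [ 0.003 -0.001 -1.   ] yaw 0.246
rot units [ 0.001 -0.002 -0.004]
```

servo_tool(
  increments=[0.05,-0.003,0,0,0,0,-1,0.05,-0.004,0,0,0,0,-1,0.055,-0.005,0,0,0,0,-1,0.055,-0.005,0,0,0,0,-1,0.055,-0.005,0,0,0,0,-1,0.055,-0.005,0,0,0,0,-1,0.055,-0.005,0,0,0,0,-1,0,0,0,0,0,0,-1,0,0,0,0,0,0,-1,0,0,0,0,0,0,-1],
)

```text
time_s: 24.05
position: [0.5551, -0.22, 0.1104]
eef_rot: [3.119, 0.364, -0.072]
ft_force: [-4.9, 1.6, 2.0]
opening: 0.261
```

```bash
python3 st.py 0.4 10
```

```text
t 24.05 [ 0.5551 -0.22    0.1104] op 0.261 r 0.0704 ang 5.002 F rad/cw/z -2.9 4.2 2.0
[ 0.046 -0.004] [ 0.046 -0.005] [ 0.046 -0.007] [ 0.046 -0.009] [ 0.045 -0.011] [ 0.045 -0.013] [ 0.044 -0.015] [ 0.044 -0.016] [ 0.043 -0.018] [ 0.042 -0.02 ] 
R [-0.046 -0.006 -0.999] yaw 0.232
rot units [-0.005  0.044 -0.017]
```

servo_tool(
  increments=[0,0,0,0,0.015,0,-1,0,0,0,0,0,0,0,0,0,0,0,0,0,0,0,0,0,0,0,0,0,0,0,0,0,0,0,0,0,0,-0.2,0,0,0,0,0,0,-0.4,0,0,0,0,0,0,-0.6,0,0,0,0,0,0,-0.6,0,0,0,0,-0.4,0.2,-0.4,0,0,0,0,-0.3,0.2,0,0,0,0,0],
)

```text
schema error: expected 10 rows
```

servo_tool(
  increments=[-0.6,0,0,0,0.02,0,0,-0.6,0,0,0,0.02,0,0,-0.3,0,0,0,0,0,0,0,0,0,0,0,0,0,0,0,0,0,0,0,0,0,0,0,0,0,0,0,0,0,0,0,0,0,0,0,0,0,0,0,0,0,0,0,0,0,0,0,0,0,0,0,0,0,0,0],
)

```text
time_s: 25.3
position: [0.4712, -0.2387, 0.1129]
eef_rot: [-3.115, -0.373, -0.002]
ft_force: [0.8, 1.2, 0.0]
opening: 0.5
```

```bash
python3 st.py;python3 - <<'E'
from h import *
c=snap('wrist','w5'); cv2.imwrite('pics/w5b.png',cv2.resize(c['color'],(800,500),interpolation=cv2.INTER_CUBIC))
E
```

```text
t 25.3 [ 0.4712 -0.2387  0.1129] op 0.5 r 0.1072 ang 4.075 F rad/cw/z -1.4 0.1 0.0
R [ 0.001  0.004 -1.   ] yaw 0.238
rot units [-0.004 -0.002 -0.011]
```

View pics/w5b.png

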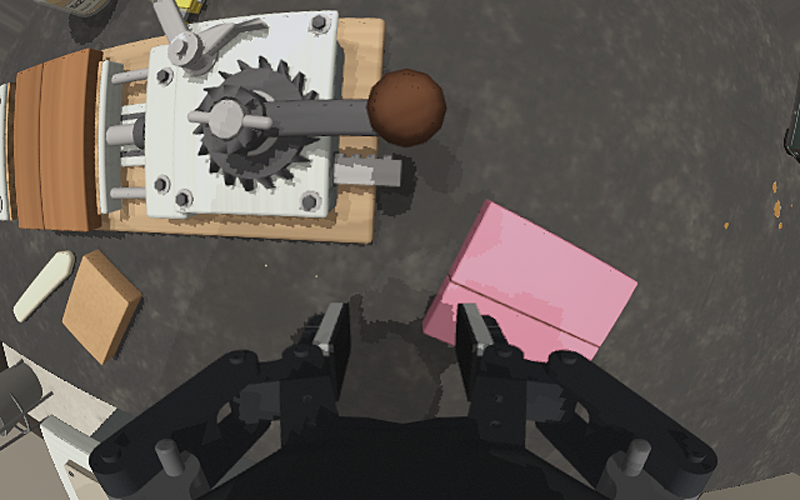

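The previous call was refused because it had 11 rows, so the next one opened the fingers while already drawing off in -x. The fingers left the knob at grasp height. The view shows the knob at (406,107), the jaw up against the housing with its screws at (163,76) and (160,184), and the rack pushed out at (370,170). I'll measure the jaw travel and the crank angle.

```bash
python3 - <<'E'
from h import *
a=load('w3'); b=load('w5'); W=lambda u,v:(u/1.25,v/1.25)
f=lambda c,u,v,z: atz(c,*W(u,v),z,True)[:2]
s3,s5=f(a,423,132,.09),f(b,226,118,.09); print('shaft',s3,s5)
for n,z,p,q in(('jawA',.046,(310,92),(163,76)),('jawB',.046,(304,166),(160,184)),('jawmid',.046,(307,129),(161.5,130)),('housing screw',.057,(358,180),(183,198)),('panel right top',.042,(263,58),(101,49)),('panel right bot',.042,(254,201),(95,231))):
    P,Q=f(a,*p,z),f(b,*q,z); d=Q-P; print(n,P.round(4),Q.round(4),'d',d.round(4),'along -y',(d@np.array([.175,-.985])).round(4))
k=f(b,406,107,.12); d=k-s5; print('knob',k,np.hypot(*d),np.arctan2(d[1],d[0])%6.283)
E
```

```text
shaft [ 0.536387   -0.15180653] [ 0.53586662 -0.15209005]
jawA [ 0.5491 -0.0609] [ 0.5539 -0.0843] d [ 0.0049 -0.0234] along -y 0.0239
jawB [ 0.4904 -0.071 ] [ 0.4947 -0.0946] d [ 0.0043 -0.0236] along -y 0.024
jawmid [ 0.5197 -0.0662] [ 0.5243 -0.0905] d [ 0.0046 -0.0243] along -y 0.0248
housing screw [ 0.4908 -0.1164] [ 0.4927 -0.118 ] d [ 0.0019 -0.0016] along -y 0.0019
panel right top [ 0.5702 -0.0129] [ 0.5694 -0.0237] d [-0.0008 -0.0109] along -y 0.0106
panel right bot [ 0.4524 -0.0344] [ 0.4548 -0.0394] d [ 0.0024 -0.0049] along -y 0.0053
knob [ 0.54917205 -0.22005995] 0.06925996205168125 4.905513995492255
```

servo_tool(
  increments=[0,0,-0.3,0,0,0,0,0,0,-0.5,0,0,0,0,0,0,-0.6,0,0,0,0,-0.3,0,-0.6,0,0,0,0,-0.3,0.6,-0.2,0,0,0,0,0,0.7,0,0,0,0,0,0,0.7,0,0,0,0,0,0,0.5,0,0,0,0,0,0,0,0,0,0,0,0,0,0,0,0,0,0,0],
)

```text
time_s: 26.6
position: [0.4726, -0.3971, 0.2629]
eef_rot: [3.115, 0.377, 0.016]
ft_force: [0.3, 1.0, -0.5]
opening: 0.502
```

```bash
python3 st.py;python3 - <<'E'
from h import *
c=snap('top','top1')['color'][165:255,300:420]; d=snap('scene','scene1')['color'][130:245,300:440]
o=load('top0')['color'][165:255,300:420]
cv2.imwrite('pics/fin.png',np.hstack([cv2.resize(o,(400,300),interpolation=cv2.INTER_CUBIC),cv2.resize(c,(400,300),interpolation=cv2.INTER_CUBIC)]))
cv2.imwrite('pics/fin2.png',cv2.resize(d,(700,575),interpolation=cv2.INTER_CUBIC))
E
```

```text
t 26.6 [ 0.4726 -0.3971  0.2629] op 0.502 r 0.2524 ang 4.463 F rad/cw/z -1.0 0.0 -0.5
R [ 0.01  -0.002 -1.   ] yaw 0.241
rot units [ 0.005 -0.009 -0.009]
```

View pics/fin.png

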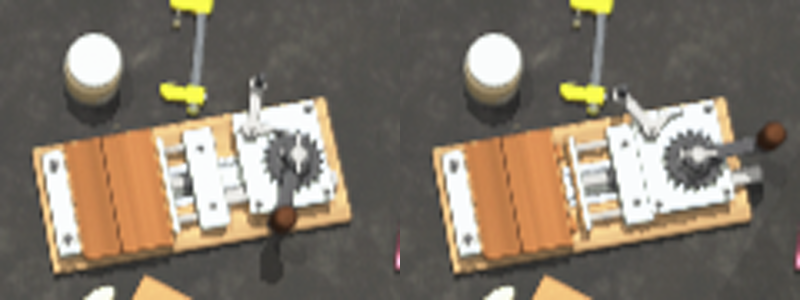

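Before (left) and after (right): the lever is over, the jaw is against the housing, and the panel and bystanders look unmoved. I'll check the jaw travel and panel shift at sub-pixel level from the two top images.

```bash
python3 - <<'E'
from h import *
A=load('top0');B=load('top1'); f=6
up=lambda c:cv2.resize(c['color'],None,fx=f,fy=f,interpolation=cv2.INTER_CUBIC)
a,b=up(A),up(B)
def m(n,u0,v0,u1,v1,z,r):
    t=a[v0*f:v1*f,u0*f:u1*f]; x0,y0=(u0-r)*f,(v0-3)*f
    w=b[y0:(v1+3)*f,x0:(u1+r)*f]; q=cv2.matchTemplate(w,t,cv2.TM_CCOEFF_NORMED); _,s,_,l=cv2.minMaxLoc(q)
    du,dv=(l[0]+x0)/f-u0,(l[1]+y0)/f-v0; c=((u0+u1)/2,(v0+v1)/2)
    d=(atz(B,c[0]+du,c[1]+dv,z)-atz(A,*c,z))[:2]; print(n,round(s,3),'px',round(du,2),round(dv,2),'mm',(d*1000).round(1),'along -y',(d@[.175,-.985]*1000).round(1))
m('jaw',355,203,367,232,.044,12)
m('jaw screws lo',358,220,366,230,.044,12); m('jaw screws hi',356,204,364,214,.044,12)
m('panel',320,205,350,240,.042,4); m('stop',312,208,323,244,.04,4)
m('jar',318,174,338,194,.075,4);m('bar clamp',347,160,366,199,.01,4);m('folder+cork',302,248,358,280,.01,4);m('pink',418,218,458,254,.01,4);m('brown big',240,198,297,248,.01,4)
E
```

```text
jaw 0.88 px 7.17 -1.17 mm [  3.9 -24.2] along -y 24.5
jaw screws lo 0.926 px 7.17 -1.33 mm [  4.5 -24.1] along -y 24.5
jaw screws hi 0.844 px 7.17 -1.17 mm [  4.  -24.3] along -y 24.6
panel 0.918 px 0.0 0.0 mm [0. 0.] along -y 0.0
stop 1.0 px 0.0 0.0 mm [0. 0.] along -y 0.0
jar 1.0 px 0.0 0.0 mm [0. 0.] along -y 0.0
bar clamp 0.987 px 0.0 0.0 mm [0. 0.] along -y 0.0
folder+cork 1.0 px 0.0 0.0 mm [0. 0.] along -y 0.0
pink 0.996 px 0.0 0.0 mm [0. 0.] along -y 0.0
brown big 1.0 px 0.0 0.0 mm [0. 0.] along -y 0.0
```

View pics/fin2.png

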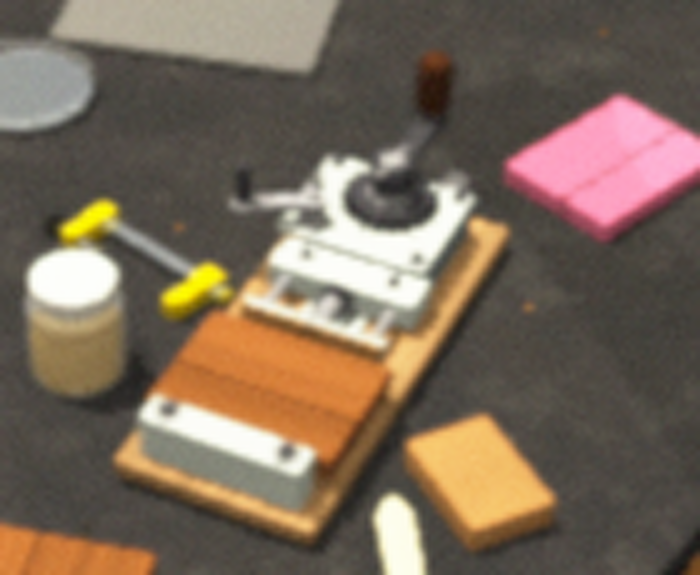

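The panel and bystanders read zero shift, and the jaw reads 24.5 mm back (pixel accuracy about 1.5 mm, nominal 26). To be sure it's on the stop after that clumsy release, I'll nudge the knob counter-clockwise once more with shut fingers and watch for a stall.

servo_tool(
  increments=[0.3,-0.4,0,0,0,0,-1,0.3,-0.6,0,0,0,0,-1,0.3,-0.6,0,0,0,0,-1,0.2,-0.6,0.2,0,0,0,-1,0,-0.25,0.4,0,0,0,-1,0,0,0.4,0,0,0,-1,0,0,0.3,0,0,0,-1,0,0,0.1,0,0,0,-1,0,0,0,0,0,0,-1,0,0,0,0,0,0,-1],
)

```text
time_s: 27.95
position: [0.5031, -0.2277, 0.181]
eef_rot: [3.109, 0.389, 0.022]
ft_force: [0.2, -0.3, 0.4]
opening: 0.002
```

```bash
python3 rel.py 0.505 -0.230 0.110; python3 st.py
```

```text
27.95 [ 0.5031 -0.2277  0.181 ] F [ 0.2 -0.3  0.4] op 0.0 tool units to goal [0.006 0.032 1.183]
t 27.95 [ 0.5031 -0.2277  0.181 ] op 0.002 r 0.0817 ang 4.312 F rad/cw/z 0.2 -0.3 0.4
R [ 0.015 -0.007 -1.   ] yaw 0.249
rot units [ 0.01  -0.012 -0.001]
```

servo_tool(
  increments=[0,0.03,0.3,0,0,0,-1,0,0,0.35,0,0,0,-1,0,0,0.25,0,0,0,-1,0,0,0.12,0,0,0,-1,0.08,0,0.02,0,0,0,-1,0.08,0,0,0,0,0,-1,0.08,0,0,0,0,0,-1,0.08,0,0,0,0,0,-1,0.06,0,0,0,0,0,-1,0.06,0,0,0,0,0,-1],
)

```text
time_s: 29.2
position: [0.5317, -0.2251, 0.1168]
eef_rot: [3.107, 0.386, 0.021]
ft_force: [-11.3, -2.2, 5.1]
opening: 0.002
```

servo_tool(
  increments=[0.05,0,0,0,0,0,-1,0.05,0,0,0,0,0,-1,0.05,0,0,0,0,0,-1,0.05,0,0,0,0,0,-1,0.05,0,0,0,0,0,-1,0.05,0,0,0,0,0,-1,0.05,0,0,0,0,0,-1,0.05,0,0,0,0,0,-1,0.05,0,0,0,0,0,-1,0.05,0,0,0,0,0,-1],
)

```text
time_s: 30.45
position: [0.5387, -0.2385, 0.1173]
eef_rot: [3.097, 0.347, -0.054]
ft_force: [-6.7, -4.8, 1.1]
opening: 0.006
```

It stalled at 11 N with the knob back at its earlier end position, then the fingers slid off round the knob. The jaw is on its stop. I'll withdraw.

servo_tool(
  increments=[-0.3,0.1,0,0,0,0,-1,-0.4,0.1,0,0,0,0,-1,-0.2,0,-0.5,0,0,0,-1,0,0,-0.7,0,0,0,-1,0,0,-0.7,0,0,0,-1,0,0.5,-0.4,0,0,0,-1,0,0.6,0,0,0,0,-1,0,0.6,0,0,0,0,-1,0,0,0,0,0,0,-1,0,0,0,0,0,0,-1],
)

```text
time_s: 31.7
position: [0.5081, -0.364, 0.265]
eef_rot: [3.096, 0.345, -0.05]
ft_force: [-0.5, -0.6, -1.6]
opening: 0.003
```

```bash
python3 st.py; python3 - <<'E'
from h import *
B=snap('top','top2'); A=load('top1')
d=cv2.absdiff(A['color'],B['color']).max(2)[150:300,200:480]; ys,xs=np.where(d>25); print(len(xs), xs.min()+200 if len(xs) else 0,xs.max()+200 if len(xs) else 0)
c=np.hstack([x['color'][180:250,345:425] for x in (A,B)]); cv2.imwrite('pics/f3.png',cv2.resize(c,(800,350),interpolation=cv2.INTER_CUBIC))
E
```

```text
t 31.7 [ 0.5081 -0.364   0.265 ] op 0.003 r 0.2132 ang 4.586 F rad/cw/z 0.7 0.4 -1.6
R [-0.029 -0.029 -0.999] yaw 0.221
rot units [ 0.02   0.034 -0.027]
1561 353 479
```

View pics/f3.png

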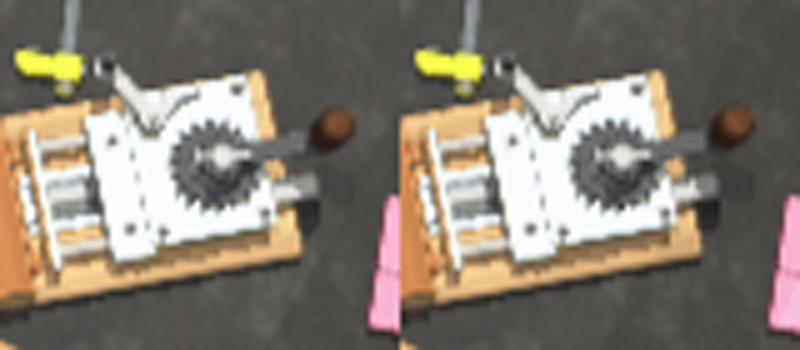

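The jaw and wheel are unchanged and against the stop. The lever is over, the pawl is clear and the arm is away.

```bash
python3 -c "
from bench import manip; print(manip.close_job())"
```

```text
the job is handed in; nothing more can be done
None
```

I released the clamp and handed the job in, at about 32 s on the robot's clock. The lever is fully over, the jaw is back against its stop, and the panel is still where it lay.

- **Lever:** I pushed the post over until it stalled at about 17 N. Later pictures show it over.
- **Pawl:** I gripped the knob and took the crank up clockwise until the load came on, then only slightly further, about 0.1 rad by estimate. A wrist picture showed the pawl nose well clear of the wheel.
- **Easing back:** I brought the crank back while holding the knob, at about 0.3 to 0.4 rad/s, until it stalled at the jaw stop.
- **Last checks:** The panel, glue jar, little clamp, folder and cork block showed no shift between the before and after top images. The jaw shows against the housing, and the arm is clear of everything.

Two things did not go cleanly:

- **Release:** One move call was refused for having 11 rows. The next call therefore opened the fingers while already drawing off sideways, which pulled the unloaded crank back about 0.1 rad, within its free play. I then pushed the knob counter-clockwise again; it stalled at about 11 N in its earlier end position, with the jaw unmoved.
- **Jaw travel:** I measured 24.5 mm of travel, against a nominal 26 mm. The measurement is good to about 1.5 mm, and both stalls say the jaw is on its stop.

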